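# Read a filter dish through the hand lens

## Task

Swing the magnifier on the colony counter's post off to one side, well clear of the round stage, and leave it there. Then take up the hand lens that lies on the record book and hold it level and still, centred over the dish on the stage, with the lens at the height of the black rubber ring on the counter's post, touching nothing with it. Finish while still holding it there, and leave the dish and everything else on the bench where they are.

Things in the scene. Friction and masses are not known exactly. Their poses are not given: they have to be found in the camera images.
- counter: Colony counter, fixed: white box 270 mm deep (x), 230 mm wide (y), top at 62 mm, with a round black glass stage 110 mm across, a white ring light around it, whose surface is 66 mm above the table. Origin under the middle of the box on the table; its x points away from the operator, from the front panel to the post. A steel post 14 mm thick stands on the centre line 110 mm behind the origin and reaches 256 mm above the table.
- stage (a point): Centre of the round stage's surface, 25 mm in front of the counter's origin. Axes as the counter's.
- swing_arm (a joint): Angle of the low-power magnifier's arm about the upright post, rad. 0: the lens is right over the stage; positive: anticlockwise seen from above (from 0 the lens goes towards the counter's -y side), negative: towards its +y side. Stops at -1.75 and 1.75. It has friction (about 0.12 N m, under 1 N at the handle) and stays where it is left.
- swing_hinge (a point): Point on the post's axis about which the magnifier's arm turns, at the arm's mid height, 217 mm above the table; the hub around it is 30 mm across and 34 mm high.
- swing_lens (a point): Centre of the low-power magnifier's round lens, 135 mm from the post's axis, 217 mm above the table. Its black frame is 102 mm across and 12 mm thick (211 to 223 mm above the table). The arm's x points from the lens to the hinge. It is clear of the stage when its centre is more than 110 mm from the stage's centre, seen from above.
- swing_handle (a point): Middle of the magnifier's handle: a black bar 12 mm thick, 210 mm from the post's axis and 217 mm above the table, which sticks out of the frame straight away from the post, from 185 to 231 mm from its axis. Push it sideways or pinch it from above.
- focus_mark (a point): Centre of the black rubber ring (28 mm across, 8 mm high) on the counter's post, the only black ring on the post, 138 to 172 mm above the table, below the magnifier's grey hub: the middle height of the hand lens must be the same as the middle of this ring.
- dish_center (a point): Centre, half-way up, of the loose 60 mm clear dish, 14 mm high, with a white gridded filter in it, that stands near the middle of the round stage. Its z points up. It must not be moved.
- book: Record book, fixed and closed, 210 mm (x) by 148 mm (y), 22 mm thick. Origin under its centre; its x points from the end over which the lens handle hangs to the other end.
- loupe_lens (a point): Centre of the hand lens: a round glass in a steel rim 74 mm across and 12 mm thick, lying flat on the book 28 mm above the table. Its z is the lens's axis (up); its x points from the handle to the lens. The whole lens weighs 65 to 115 g and balances about 25 mm from the lens centre towards the handle.
- loupe_handle (a point): Grasp point on the hand lens's black handle, 95 mm from the lens centre along its -x. The handle is 17 mm wide (y), 12 mm high (z) and reaches from 48 to 153 mm from the lens centre; at this point it hangs free past the book's edge, 28 mm above the table. Axes as loupe_lens.
- spare_dish: Bystander: a second 60 mm dish, 14 mm high, lying on the table in front of the counter. Origin under its centre.
- pen: Bystander: marker pen, 130 mm long (x), 10 mm thick, lying on the book beside the hand lens. Origin under its centre.
- tip_box: Bystander: box of pipette tips with a clear lid, 122 mm (x) by 84 mm (y), 70 mm high. Origin under its centre.
- forceps: Bystander: steel forceps, 115 mm long (x), 14 mm wide, 6 mm high, lying on the table in front of the counter. Origin under the centre.
- dish_stack: Bystander: stack of seven clear culture dishes, 62 mm across, 105 mm high, behind the counter. Origin under its centre.
- bottle: Bystander: glass bottle with a screw cap, 74 mm across, 155 mm high. Origin under its centre.
- tube_rack: Bystander: tube rack with capped tubes, 75 mm (x) by 130 mm (y), 110 mm high with the tubes. Origin under its centre.

How it is judged (in metres and radians):
On the way, in this order (a step that is already met when the one before it is completed fails the run):
1. the magnifier is swung clear of the round stage while the hand lens still lies on the book (horizontal distance between swing_lens and stage above 0.105 m and z of loupe_lens in the frame of book below 0.04 m), for 0.2 s.
2. the hand lens is lifted off the book in the fingers (z of loupe_lens in the frame of book above 0.06 m and contact force between the fingers and loupe above 0.5 N), for 0.2 s.
At the end, for the whole second after the job is handed in: Held by the fingers alone: lens centre within 15 mm of the dish centre from above and 8 mm of the ring's height, tilt under 7 degrees, under 20 mm/s, touching neither counter nor dish; magnifier centre over 105 mm from the stage centre; dish within 10 mm of its start and 30 mm of the stage centre (horizontal distance between swing_lens and stage above 0.105 m and horizontal distance between loupe_lens and dish_center below 0.015 m and z of loupe_lens in the frame of focus_mark between -0.008 and 0.008 m and angle between loupe_lens's own z axis and vertical below 0.12 rad and linear speed of loupe below 0.02 m/s and contact force between the fingers and loupe above 0.5 N and contact force between loupe and counter below 0.05 N and contact force between loupe and dish below 0.05 N and horizontal distance between dish_center and stage below 0.03 m and distance of dish_center from where it was at the start of the episode below 0.01 m); the arm keeps its last pose, push and grip.
It fails at once if the dish on the stage is moved more than 10 mm or tipped (distance of dish_center from where it was at the start of the episode above 0.01 m or angle between dish_center's own z axis and vertical above 0.2 rad).
It fails at once if the hand lens bumps the counter, the magnifier or the dish with more than 5 N (contact force between loupe and counter above 5 N or contact force between loupe and dish above 5 N).
It fails at once if a bystander is moved more than 25 mm (distance of any of spare_dish, pen, tip_box, forceps, dish_stack, bottle, tube_rack from where it was at the start of the episode above 0.025 m).
It also fails if it takes over 58 s, if anything falls off the work surface, if the arm or the gripper's body presses on something with over 40 N, if the wrist force passes 120 N, or if a joint passes its speed limit or range.

## Robot

A 6-joint arm with a two-finger parallel gripper is mounted at the origin on the work surface. World frame = base frame: x ahead of the robot, y to its left, z up, the work surface at z = 0. Lengths are in mm, angles in degrees, forces in N, time in s.
With the tool pointing down it reaches from about 350 to 850 mm from the base axis. Payload 8.1 kg.
Tool frame: the origin (TCP) lies at the very end of the fingers, on their centre line; the grasp point (between the pads) lies 19 mm behind it; x points along the fingers, y is the direction in which the jaws open and shut, and the axes are right-handed (so a half turn about x gives the same grasp; the last joint's range is limited). The gripper opens to 85 mm and grips with 20 to 120 N. Pads are 22 mm wide; open, the fingers measure 114 mm over their backs; the gripper's body (76 mm by 85 mm) begins 54 mm behind the grasp point. The pads swing forward as they close: fully open they stand 13 mm farther back than shut.
Start: joints at [-80.466, 7.471, 85.268, -0, 87.261, -4.893], TCP at [149.509, -581.079, 210.292] pointing down, gripper open.
Joint ranges: [-169.43, 169.43], [-51.17, 129.36], [1.28, 143.12], [-76.62, 256.62], [0, 156.53], [-152.29, 152.29]. Speed limits (degrees/s): [136.94, 136.94, 159.86, 180, 180, 180].

## Interface

Orientations are given as [roll, pitch, yaw] about the fixed x, y, z axes, in that order (R = Rz(yaw) Ry(pitch) Rx(roll)).
In Python, from bench import sensors, snapshot, r gives the robot as it stands. The module is installed in compiled form; this text tells all that it offers.
- The arm moves only by the tool drive_tool, never from a script. Its argument "moves" is one flat list of numbers, 6 for each row, row after row: the shift along the tool's x, y, z in cm, then the turn, a rotation vector about the tool's x, y, z in degrees. In form: [tx, ty, tz, wx, wy, wz, tx, ty, tz, wx, wy, wz, ...]. A call has 1 to 20 rows; each row shifts and turns the commanded pose from where the row before left it, along the tool's axes as they then stand; what a row does not reach is not made up. A row lasts 1/12 s, in which the tool goes at most 41.7 mm and 7.16 degrees, less where a joint would pass 70% of its speed; a pose out of reach is approached as far as the arm can. A call with a gripper value outside its range is refused whole. "hand" is the finger opening in cm, from 0 to 8.54, set as the call begins (left out, the last holds). The fingers move at their own pace and stop on an object; "grip_force" is the grip in N (left out, the last holds). Time passes only in rows, so rows that do not move let the fingers close. It gives the time, the measured TCP pose, the force and the opening at its end, in the units of the state.
- sensors.sense(): the state, without advancing time (a new reading comes with each control period).
- snapshot(name): name is "side" or "top" or "wrist"; returns a dict with "image" (420x560x3 uint8, red, green, blue), "z_map" (420x560 float32, mm along the optical axis (not along the pixel's ray), 0 where there is no reading), "camera_matrix" (3x3 intrinsics, pixels), "dist" ([k1, k2, p1, p2, k3] as OpenCV has them; the pictures are not rectified), "eye" and "orientation" of the camera in the world; the wrist camera has in their place "mount" (4x4, takes a point from camera to tool coordinates, whose origin is the TCP and whose axes are the tool frame's). Camera axes: x right, y down, z forward; pixel columns grow to the right and rows downward; lengths in mm; the calibration is good to about 2 mm. A picture is of the moment at which its call begins: read the wrist's pose just before it.
- r.hand_in(): hands the job in, once; it reports no verdict.
The state is a dict: "time": time; "joint_pos": joint angles; "qd": joint speeds; "joint_efforts": joint torques, N m; "tool_pos": TCP position; "tcp_rot": TCP orientation; "ft_force": force on the tool from outside, world axes, zero at the start; "wrist_torque": the same for the moment, N m; "finger_gap": finger opening in mm.
Only numpy, scipy, OpenCV 4.12 (cv2) and the standard library are available. Lean on these libraries where they do the work, as an engineer would, in place of code of your own. Each camera call takes 0.05 s, during which the arm holds its last target.

## Working session

There is one attempt and no reset: what is moved stays moved. The work goes in short steps, Python scripts to look and compute and a tool call to move; the robot and the scene stay as the last step left them, time stands still between calls to the robot, and variables do not carry over. Pictures are saved under pics/ and viewed, and the job is handed in when it is done.

Besides the shell and the picture viewer there is one more tool, called after "Request:" as name(argument=value, ...), one argument or row to a line, values as JSON. drive_tool: Moves the arm, as the interface text tells. Its arguments: {"type":"object","properties":{"moves":{"type":"array","items":{"type":"number"}},"hand":{"type":"number"},"grip_force":{"type":"number"}},"required":["moves"]}

```bash
mkdir -p pics
cat > h.py <<'E'
import numpy as np, cv2
from bench import sensors, snapshot, r
from scipy.spatial.transform import Rotation as R
def save(n,name):
    s=snapshot(n); cv2.imwrite(f'pics/{name}.png',s['image'][:,:,::-1]); np.savez(f'pics/{name}.npz',**{k:v for k,v in s.items()}); return s
E
python3 - <<'E'
from h import *
print(sensors.sense())
for n in ['side','top','wrist']:
    s=save(n,n+'0'); print(n,s['camera_matrix'],s['dist'],s.get('eye'),s.get('orientation'),s.get('mount'))
E
```

```text
{'time': 0.0, 'joint_pos': array([-8.04648938e+01,  7.51552211e+00,  8.53293206e+01, -2.77224518e-04,
        8.72613554e+01, -4.89257103e+00]), 'qd': array([ 0.04360266,  0.01379077, -0.03947434, -0.03504128, -0.09961615,
        0.00792019]), 'joint_efforts': array([ 5.98330480e-04, -5.69400573e+01, -5.00554597e+01, -1.45876506e-04,
        1.45245093e-02, -9.72972572e-06]), 'tool_pos': array([ 149.42174435, -580.48984834,  209.23975488]), 'tcp_rot': array([-94.7431879 ,  89.89380161,  99.68450286]), 'ft_force': array([ 0.0074211 , -0.04341198, -0.03339368]), 'wrist_torque': array([-0.01759991, -0.0474092 ,  0.0123266 ]), 'finger_gap': 85.16639262184079}
side [[402.70878895   0.         281.092378  ]
 [  0.         402.70878895 206.75890577]
 [  0.           0.           1.        ]] [-0.10486213  0.          0.          0.          0.        ] [381.10317523 765.05896509 765.15591627] [-129.33686582   -1.22577528 -162.43160164] None
top [[415.19921833   0.         283.09706416]
 [  0.         415.19921833 211.08681345]
 [  0.           0.           1.        ]] [0.00043323 0.         0.         0.         0.        ] [ 486.75405497    1.47755485 1057.3264552 ] [-172.93955282    0.55067983  -89.97783561] None
wrist [[353.24683259   0.         285.05225362]
 [  0.         353.24683259 213.63722206]
 [  0.           0.           1.        ]] [-0.08472237  0.          0.          0.          0.        ] None None [[ 6.25819621e-04 -2.86625216e-01  9.58042584e-01 -1.63791681e+02]
 [ 9.99999778e-01  3.98466835e-04 -5.34014717e-04  3.32477165e-01]
 [-2.28686112e-04  9.58042706e-01  2.86625402e-01 -7.27636515e+01]
 [ 0.00000000e+00  0.00000000e+00  0.00000000e+00  1.00000000e+00]]
```

View pics/top0.png

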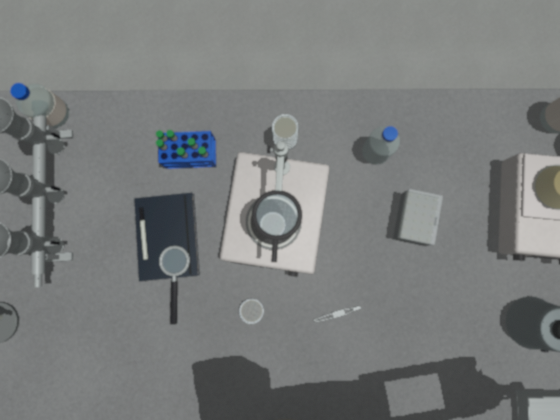

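View pics/side0.png

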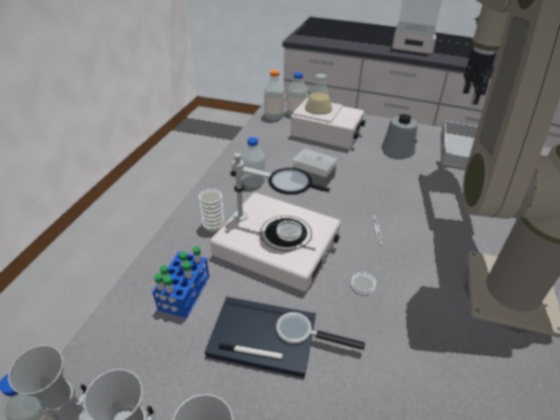

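View pics/wrist0.png

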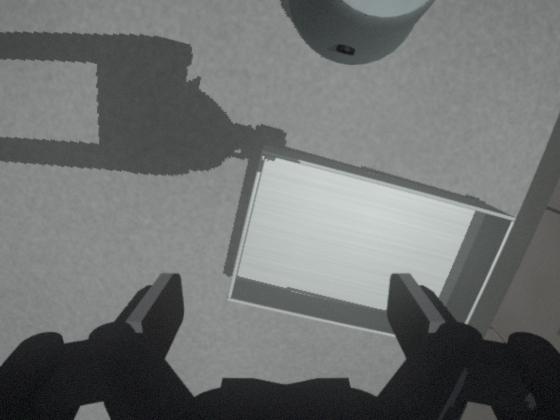

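Top view: counter at about (275,213) with the magnifier over the stage (lens 276,217; handle down to 275,260), book at (167,237), hand lens (174,261) with its handle down to (173,322). In the side view, the post is at (240,190) with the black ring near (239,188).

```bash
cat >> h.py <<'E'
def pose(s):
    if 'mount' in s: raise 0
    return R.from_euler('xyz',s['orientation'],degrees=True).as_matrix(), np.array(s['eye'])
def ray(s,px,T=None):
    px=np.array(px,float).reshape(-1,1,2)
    u=cv2.undistortPoints(px,s['camera_matrix'],s['dist']).reshape(-1,2)
    d=np.c_[u,np.ones(len(u))]
    if T is None: M,e=pose(s)
    else: M,e=T[:3,:3],T[:3,3]
    return e,d@M.T
def plane(s,px,z,T=None):
    e,d=ray(s,px,T); return e+d*((z-e[2])/d[:,2])[:,None]
def proj(s,P,T=None):
    M,e=pose(s) if T is None else (T[:3,:3],T[:3,3])
    Pc=(np.atleast_2d(P)-e)@M
    return cv2.projectPoints(Pc,np.zeros(3),np.zeros(3),s['camera_matrix'],s['dist'])[0].reshape(-1,2)
def wristT(s,st):
    T=np.eye(4);T[:3,:3]=R.from_euler('xyz',st['tcp_rot'],degrees=True).as_matrix();T[:3,3]=st['tool_pos'];return T@s['mount']
def load(n): return dict(np.load(f'pics/{n}.npz'))
def crop(n,x0,y0,x1,y1,k,out):
    im=cv2.imread(f'pics/{n}.png')[y0:y1,x0:x1]; cv2.imwrite(f'pics/{out}.png',cv2.resize(im,None,fx=k,fy=k,interpolation=cv2.INTER_CUBIC))
E
python3 - <<'E'
from h import *
crop('top0',120,110,340,340,2.6,'c1')
crop('side0',200,140,350,270,5,'c2')
E
```

```text
(no output)
```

View pics/c1.png

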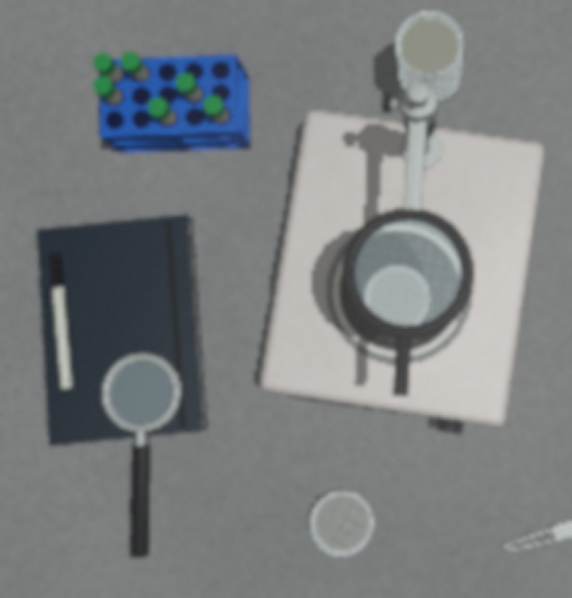

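View pics/c2.png

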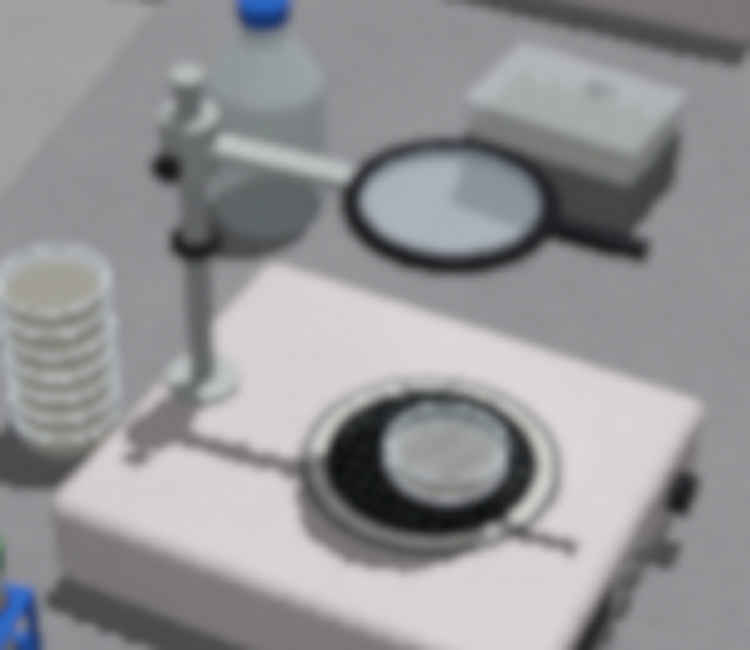

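Run:
```python
from h import *
s=load('top0'); im=s['image'].astype(int)
c=lambda *p: np.array(p,float)/2.6+[120,110]-0.3
# box top via white mask
m=((im.min(2)>150)).astype(np.uint8); m[:150]=0;m[280:]=0;m[:,:218]=0;m[:,332:]=0
m=cv2.morphologyEx(m,cv2.MORPH_OPEN,np.ones((5,5),np.uint8))
p=np.argwhere(m)[:,::-1].astype(np.float32); 
P=plane(s,p,62)[:,:2].astype(np.float32)
h=cv2.minAreaRect(cv2.convexHull(P)); print('box',h)
for n,z,pt in [('box',62,c(307,111)),('box',62,c(543,146)),('box',62,c(503,425)),('box',62,c(261,384)),('loupe',34,c(141,392)),('lh0',34,c(141,447)),('lh1',34,c(139,555)),('swl',223,c(406,280)),('swh',223,c(401,393)),('hub',234,c(420,98)),('spare',14,c(343,523)),('book',22,c(38,230)),('book',22,c(187,217)),('book',22,c(206,430)),('book',22,c(50,444)),('bottlecap',155,[390,134])]: print(n,plane(s,pt,z)[0].round(1))
# ring
S=load('side0')
A=S['image'].astype(int); 
print(A[180:197,230:250].sum(2))
```

```text
box ((609.5048828125, 29.939117431640625), (225.42071533203125, 265.5006408691406), 81.3037338256836)
box [755.7 122.7  62. ]
box [ 721.4 -100.    62. ]
box [461.7 -60.2  62. ]
box [498.8 161.4  62. ]
loupe [491.6 279.2  34. ]
lh0 [440.4 277.5  34. ]
lh1 [341.7 276.1  34. ]
swl [577.3  24.2 223. ]
swh [490.   27.8 223. ]
hub [719.5  13.3 234. ]
spare [368.7  88.9  14. ]
book [648.3 388.1  22. ]
book [660.9 243.1  22. ]
book [455.8 219.3  22. ]
book [442.6 367.5  22. ]
bottlecap [ 772.  -228.8  155. ]
[[435 435 434 431 422 392 339 307 298 296 296 304 306 301 295 293 295 295
  294 296]
 [435 432 432 432 423 392 342 308 297 293 285 276 273 282 288 292 295 296
  299 298]
 [432 432 432 432 424 395 346 306 298 292 282 267 256 270 284 294 295 296
  299 298]
 [432 432 433 435 423 394 344 307 297 292 282 259 243 254 272 284 293 296
  297 297]
 [436 436 435 427 408 371 324 300 296 293 279 253 227 231 256 275 287 293
  296 296]
 [438 440 435 412 366 313 283 288 295 292 279 247 209 204 227 254 271 283
  287 291]
 [441 444 432 387 306 237 243 276 290 290 273 238 190 176 202 230 249 263
  269 277]
[... 151 characters left out ...]
 228 230
  235 236]
 [443 443 428 369 258 143 111 125 139 142 127 115 116 142 182 217 229 231
  233 232]
 [442 441 430 388 304 211 143 105  96 103 102 127 164 195 216 233 243 243
  242 243]
 [441 443 437 416 372 311 239 172 144 143 159 204 260 291 299 298 300 299
  302 302]
 [444 445 444 438 423 390 333 262 220 218 237 283 339 375 384 384 384 384
  385 387]
 [445 447 450 448 441 426 381 313 275 271 284 323 379 414 429 432 431 432
  432 435]
 [449 450 448 450 447 435 394 336 298 291 300 333 388 429 444 447 447 446
  447 454]
 [450 450 449 448 447 438 400 342 306 297 300 331 388 432 449 451 450 450
  454 469]
 [451 450 450 450 449 439 403 346 307 297 300 331 386 435 450 453 452 453
  466 500]]
```

Run:
```python
from h import *
st=sensors.sense(); M=R.from_euler('xyz',st['tcp_rot'],degrees=True).as_matrix(); print(M.round(3)); print(st['time'])
S=load('side0')
for px in [(239,187),(239,188),(239,188.7)]:
    e,d=ray(S,px); d=d[0]
    a=np.array([718.5,13.5]); t=((a-e[:2])@d[:2])/(d[:2]@d[:2]); print(px,(e+t*d).round(1))
for z in [138,155,172]: print(z,proj(S,[718.5,13.5,z]).round(1))
```

```text
[[-0.     0.249 -0.968]
 [ 0.001 -0.968 -0.249]
 [-1.    -0.001 -0.   ]]
0.15
(239, 187) [717.3  13.  156.8]
(239, 188) [717.4  13.  153.7]
(239, 188.7) [717.5  13.1 151.5]
138 [[238.8 192.9]]
155 [[238.5 187.6]]
172 [[238.2 182.2]]
```

Request:
drive_tool(
  moves=[-3,0,0,4.8,0,0,-3,0,0,4.8,0,0,-3,0,0,4.8,0,0,0,-2.4,-2.1,0,0,0,0,-2.4,-2.1,0,0,0,0,-2.4,-2.1,0,0,0,0,-2.4,-2.1,0,0,0,0,-2.4,-2.1,0,0,0,0,-2.4,-2.1,0,0,0,0,-2.4,-2.1,0,0,0,0,-2.4,-2.1,0,0,0,0,-2.4,-2.1,0,0,0,0,-2.4,-2.1,0,0,0,0,-2.4,-2.1,0,0,0,0,-2.4,-2.1,0,0,0,0,-2.4,-2.1,0,0,0,0,-2.4,-2.1,0,0,0,0,-2.4,-2.1,0,0,0,0,-2.4,-2.1,0,0,0,0,-2.4,-2.1,0,0,0],
  hand=0,
)

```text
time: 1.82
tool_pos: [507.0, -171.4, 300.0]
tcp_rot: [-23.1, 90.0, 156.9]
ft_force: [0.1, 0.1, 0.3]
finger_gap: 0.1
```

Request:
drive_tool(
  moves=[0,-2.8,0,0,0,0,0,-2.8,0,0,0,0,0,-2.8,0,0,0,0,0,-2.8,0,0,0,0,0,-2.8,0,0,0,0,0,-2.8,0,0,0,0,0,-2.8,0,0,0,0,0,-2.8,0,0,0,0,0,-2.8,0,0,0,0,0,0,0,0,0,0],
)

```text
time: 2.65
tool_pos: [505.6, 83.4, 300.0]
tcp_rot: [-74.5, 89.9, 105.7]
ft_force: [0.2, -0.1, -0.3]
finger_gap: -0.2
```

Run:
```python
from h import *
st=sensors.sense(); np.savez('pics/w1st.npz',**st); print(st['tool_pos'],R.from_euler('xyz',st['tcp_rot'],degrees=True).as_matrix().round(3))
save('wrist','w1')
```

```text
[505.64076571  83.38357077 300.01313896] [[-0.001  0.004 -1.   ]
 [ 0.002 -1.    -0.004]
 [-1.    -0.002  0.001]]
```

View pics/w1.png

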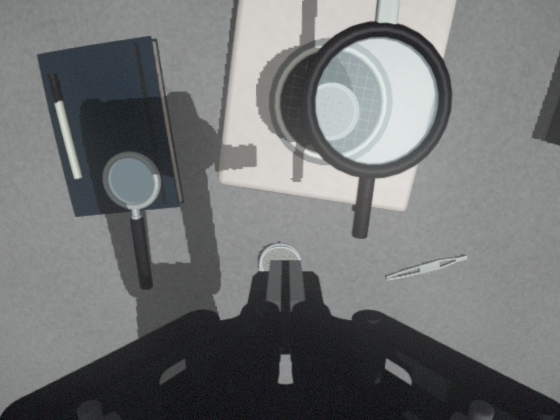

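Run:
```python
from h import *
s=load('w1'); st=load('w1st'); T=wristT(s,st)
for n,p,z in [('hend',(359,237),223),('hmid',(362,205),223),('swl',(380,99),223),('loupe',(132,181),34),('lh0',(138,215),34),('lh1',(145,288),34)]: print(n,plane(s,p,z,T)[0].round(1))
```

```text
hend [488.9  29.3 223. ]
hmid [513.   28.8 223. ]
swl [585.4  21.2 223. ]
loupe [491.5 276.4  34. ]
lh0 [446.8 273.6  34. ]
lh1 [341.2 276.8  34. ]
```

Request:
drive_tool(
  moves=[2.5,0,0,0,0,0,2.5,0,0,0,0,0,2.5,0,0,0,0,0,2.5,0,0,0,0,0,0,0,0,0,0,0],
)

```text
time: 3.12
tool_pos: [502.9, 77.9, 194.2]
tcp_rot: [5.6, 89.5, -174.4]
ft_force: [-1.1, -0.7, -1.2]
finger_gap: 0.3
```

Request:
drive_tool(
  moves=[0,2.1,0,0,0,0,0,2.1,0,0,0,0,0,1.85,0,0,0,0,0,1.85,0,0,0,0,0,1.85,-0.3,0,0,0,0,1.85,-0.3,0,0,0,0,1.75,-0.6,0,0,0,0,1.75,-0.6,0,0,0,0,1.6,-0.9,0,0,0,0,1.6,-0.9,0,0,0,0,1.45,-1.15,0,0,0,0,1.45,-1.15,0,0,0,0,1.2,-1.4,0,0,0,0,1.2,-1.4,0,0,0,0,0.7,-1.1,0,0,0,0,0.7,-1.1,0,0,0,0,0,0,0,0,0,0,0,0,0,0,0],
)

```text
time: 4.62
tool_pos: [615.4, -171.9, 201.2]
tcp_rot: [138.7, 90.0, -41.3]
ft_force: [-0.7, 0.6, -0.3]
finger_gap: 0.3
```

Run:
```python
from h import *
print(sensors.sense()); save('top','t2')
```

```text
{'time': 4.6167, 'joint_pos': array([-2.01947238e+01,  1.36733292e+01,  7.92533761e+01, -7.26591436e-03,
        8.70544833e+01,  6.98420228e+01]), 'qd': array([ 0.70906567, -1.30024269,  1.92642274,  0.06142339, -0.10280919,
        0.1204598 ]), 'joint_efforts': array([-4.67517525e-01, -6.18345165e+01, -5.07722175e+01, -6.62664953e-02,
       -1.31726847e-01, -4.32490313e-02]), 'tool_pos': array([ 615.4135106 , -171.86210503,  201.16406776]), 'tcp_rot': array([138.74804499,  89.97983756, -41.28832949]), 'ft_force': array([-0.65552071,  0.63672236, -0.2786913 ]), 'wrist_torque': array([ 0.02213662,  0.01769663, -0.04954721]), 'finger_gap': 0.3035586624305915}
```

View pics/t2.png

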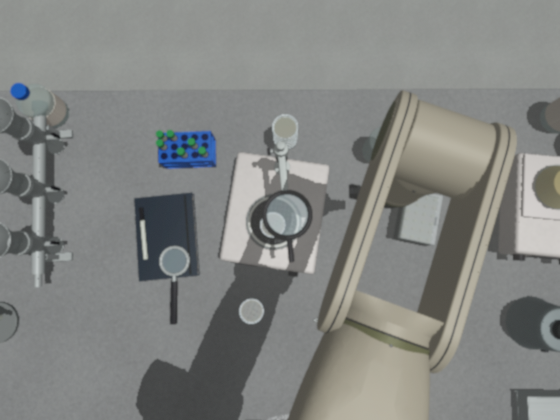

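Run:
```python
from h import *
st=sensors.sense(); np.savez('pics/w3st.npz',**st)
save('wrist','w3'); save('side','s3')
```

```text
(no output)
```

View pics/w3.png

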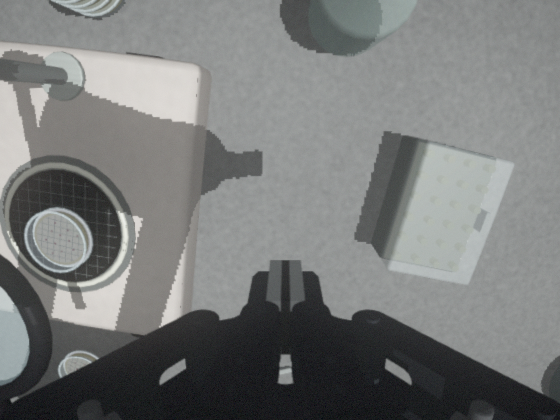

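View pics/s3.png

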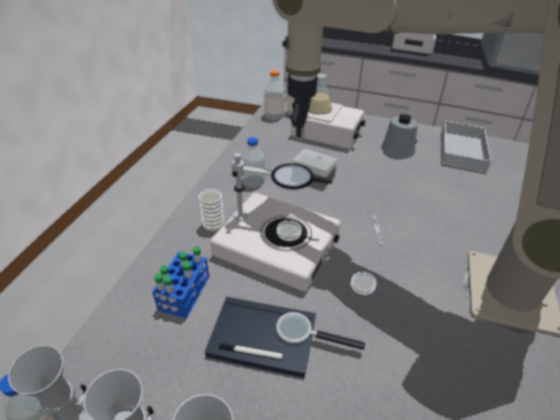

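The finger slipped past the handle: the magnifier only turned a little (lens at about (287,216) in the top view, handle to (293,272)). I'll pinch the handle from above instead.

Run:
```python
from h import *
s=load('t2'); crop('t2',230,120,340,290,3.5,'c3')
for p in [(287,216),(293,270),(293,272)]: print(plane(s,p,223)[0].round(1))
s=load('w3'); st=load('w3st'); T=wristT(s,st)
# dish: outer top-rim ellipse centre and stage centre
for n,p,z in [('dish',(59,239),80),('dish base',(59,240),66),('stage',(68,222),66),('post base',(66,75),66)]: print(n,plane(s,p,z,T)[0].round(1))
crop('w3',0,140,160,300,3.6,'c4')
```

```text
[580.1   1.6 223. ]
[472.  -10.2 223. ]
[468.  -10.2 223. ]
dish [579.   30.8  80. ]
dish base [572.6  41.   66. ]
stage [590.4  28.5  66. ]
post base [718.3   9.9  66. ]
```

View pics/c3.png

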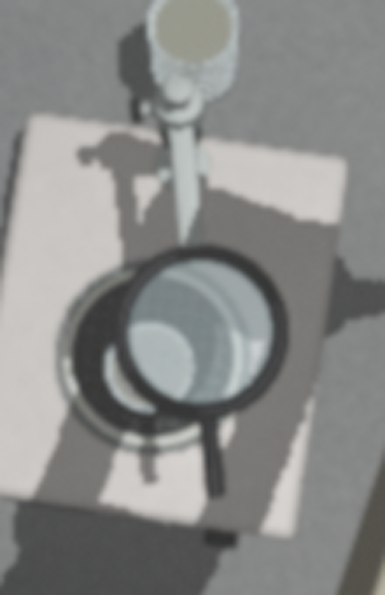

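View pics/c4.png

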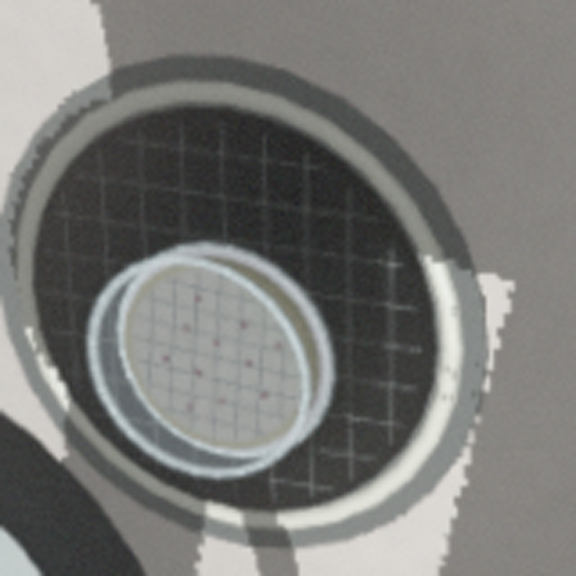

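Request:
drive_tool(
  moves=[-2.5,0,0,0,0,0,-2.5,0,0,0,0,0,-2.5,0,0,0,0,0,-2.5,0,0,0,0,0,0,-2.05,1.3,0,0,0,0,-2.05,1.3,0,0,0,0,-2.05,1.3,0,0,0,0,-2.05,1.3,0,0,0,0,-2.05,1.3,0,0,0,0,-2.05,1.3,0,0,0,0,-2.05,1.3,0,0,0,0,-2.05,1.3,0,0,0,0,0,0,-6,0,0,0,0,0,0,0,0,0,0,0,0,0,0],
  hand=5,
)

```text
time: 6.02
tool_pos: [510.9, -6.6, 300.8]
tcp_rot: [156.2, 89.9, -17.9]
ft_force: [-0.6, -1.0, 0.5]
finger_gap: 49.7
```

Run:
```python
from h import *
st=sensors.sense(); np.savez('pics/w4st.npz',**st); print(st['tool_pos'])
save('wrist','w4')
```

```text
[510.92194238  -6.64337253 300.76061756]
```

View pics/w4.png

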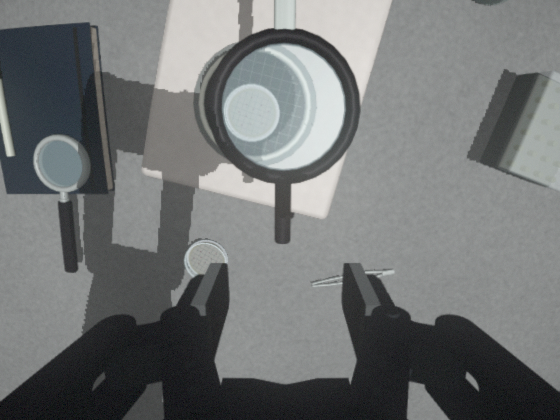

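The handle (283,185–243) lies centred between the open jaws. Descending.

Request:
drive_tool(
  moves=[2,0,0,0,0,0,2,0,0,0,0,0,2,0,0,0,0,0,2,0,0,0,0,0,1.2,0,0,0,0,0,1,0,0,0,0,0,0,0,0,0,0,0,0,0,0,0,0,0],
)

```text
time: 6.73
tool_pos: [511.3, -7.1, 198.4]
tcp_rot: [-9.3, 90.0, 176.6]
ft_force: [0.6, -0.2, -0.0]
finger_gap: 49.4
```

Request:
drive_tool(
  moves=[0,0,0,0,0,0,0,0,0,0,0,0,0,0,0,0,0,0,0,0,0,0,0,0,0,0,0,0,0,0,0,0,0,0,0,0],
  hand=0.8,
  grip_force=20,
)

```text
time: 7.23
tool_pos: [511.9, -7.0, 199.3]
tcp_rot: [167.4, 89.9, -6.6]
ft_force: [0.2, -0.5, 5.0]
finger_gap: 8.4
```

Run:
```python
from h import *
st=sensors.sense(); np.savez('pics/w5st.npz',**st); print(st['tool_pos'],st['finger_gap'],st['ft_force'])
s=save('wrist','w5');save('side','s5')
print(np.c_[s['z_map'][150:300:10,283]].T)
crop('s5',220,120,360,230,5,'c5')
```

```text
[511.88438334  -6.95645075 199.29477536] 8.440371905153253 [ 0.16885565 -0.5044524   5.00331172]
[[142.25961 143.0559  144.43512 145.61041 145.75093 147.79156 149.79166
  147.76755 149.10034 149.5807  150.66832 151.89713 154.08287 154.98624
  155.11537]]
```

View pics/w5.png

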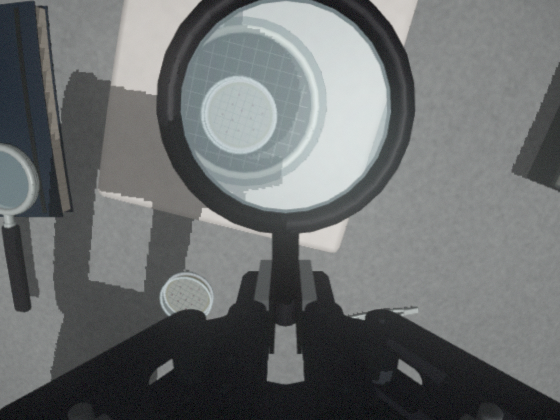

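View pics/c5.png

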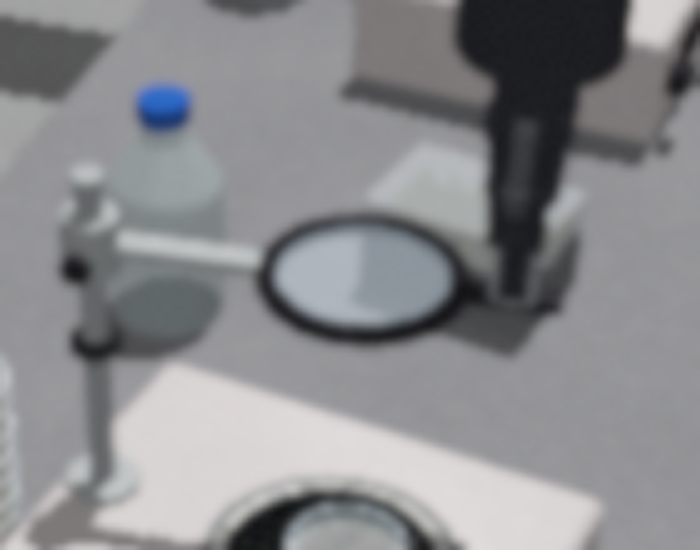

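Run:
```python
from h import *
s=load('w5'); st=load('w5st'); T=wristT(s,st)
def pt(s,p,T):
    e,d=ray(s,p,T); return (e+d[0]*s['z_map'][p[1],p[0]]).round(1)
for p in [(285,240),(285,250),(285,258),(285,280),(285,300),(285,315),(285,222),(180,60),(265,275),(306,275),(262,262)]: print(p,pt(s,p,T))
```

```text
(285, 240) [531.   -5.2 223.1]
(285, 250) [526.1  -5.7 222.1]
(285, 258) [523.4  -6.  224.5]
(285, 280) [512.5  -7.2 223.4]
(285, 300) [502.2  -8.2 222.7]
(285, 315) [494.1  -9.1 222.3]
(285, 222) [538.7  -4.4 222.3]
(180, 60) [598.1  41.2 223.9]
(265, 275) [521.4   1.6 238.3]
(306, 275) [522.6 -14.4 237.2]
(262, 262) [521.9   3.5 227.6]
```

Request:
drive_tool(
  moves=[0,0,0,0,0,0,0,0,0,0,0,0,0,0,0,0,0,0],
  hand=0.4,
)

```text
time: 7.58
tool_pos: [511.9, -7.0, 199.3]
tcp_rot: [168.5, 89.9, -5.5]
ft_force: [0.2, 0.2, 6.1]
finger_gap: 7.6
```

Request:
drive_tool(
  moves=[0,0,0,0,0,0,0,0,0,0,0,0,0.4,0,0,0,0,0,0.4,0,0,0,0,0,0,0,0,0,0,0],
  hand=3,
)

```text
time: 8.0
tool_pos: [510.3, -6.8, 188.6]
tcp_rot: [-12.5, 89.9, 173.6]
ft_force: [-0.2, -0.1, 0.4]
finger_gap: 30.1
```

Request:
drive_tool(
  moves=[0,0,0,0,0,0,0,0,0,0,0,0,0,0,0,0,0,0,0,0,0,0,0,0,0,0,0,0,0,0],
  hand=0.9,
)

```text
time: 8.42
tool_pos: [510.9, -6.9, 189.9]
tcp_rot: [-13.3, 89.9, 172.7]
ft_force: [-1.3, 0.7, -3.9]
finger_gap: 10.9
```

Request:
drive_tool(
  moves=[0,1.455,-0.051,-4,0,0,0,1.455,-0.051,-4,0,0,0,1.455,-0.051,-4,0,0,0,1.455,-0.051,-4,0,0,0,1.455,-0.051,-4,0,0,0,1.455,-0.051,-4,0,0,0,1.455,-0.051,-4,0,0,0,1.455,-0.051,-4,0,0,0,1.455,-0.051,-4,0,0,0,1.455,-0.051,-4,0,0,0,1.455,-0.051,-4,0,0,0,1.455,-0.051,-4,0,0,0,1.455,-0.051,-4,0,0,0,1.455,-0.051,-4,0,0,0,1.455,-0.051,-4,0,0,0,1.455,-0.051,-4,0,0,0,0,0,0,0,0],
)

```text
time: 9.83
tool_pos: [648.9, -181.9, 189.9]
tcp_rot: [95.2, 90.0, -14.6]
ft_force: [0.9, -0.9, -1.2]
finger_gap: 10.8
```

Run:
```python
from h import *
st=sensors.sense(); np.savez('pics/w6st.npz',**st); print(st['tool_pos'],st['finger_gap'],st['ft_force'],st['joint_pos'])
s=save('wrist','w6')
```

```text
[ 648.92526722 -181.89058344  189.91600134] 10.755547898676445 [ 0.87225607 -0.91645723 -1.15395305] [-2.00172736e+01  1.93523252e+01  7.36634410e+01  3.99584279e-03
  8.69424432e+01 -2.23948975e-01]
```

View pics/w6.png

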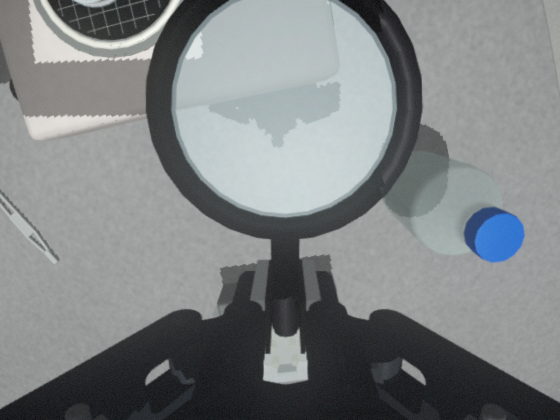

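Request:
drive_tool(
  moves=[0,0,0,0,0,0,0,0,0,0,0,0,0,0,0,0,0,0,-2,0,0,0,0,0,-2.5,0,0,0,0,0,-2.5,0,0,7,0,0,-2.5,0,0,7,0,0,-1.5,0,0,7,0,0,0,0,0,7,0,0,0,0,0,7,0,0,0,0,0,7,0,0,0,0,0,7,0,0,0,0,0,7,0,0,0,0,0,7,0,0,0,0,0,7,0,0,0,0,0,0,0,0],
  hand=4,
)

```text
time: 11.22
tool_pos: [647.2, -180.8, 300.9]
tcp_rot: [164.1, 90.0, -16.2]
ft_force: [0.7, -0.2, 0.1]
finger_gap: 40.2
```

Run:
```python
from h import *
st=sensors.sense(); np.savez('pics/w7st.npz',**st); print(st['tool_pos'],st['finger_gap'],R.from_euler('xyz',st['tcp_rot'],degrees=True).as_matrix().round(3))
s=save('wrist','w7'); save('side','s7')
crop('s7',200,110,350,240,5,'c7')
```

```text
[ 647.17013522 -180.7728154   300.8692841 ] 40.16027304742001 [[ 0.001 -0.006 -1.   ]
 [-0.    -1.     0.006]
 [-1.     0.    -0.001]]
```

View pics/w7.png

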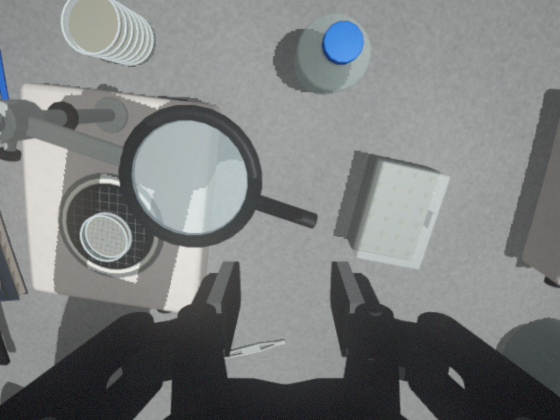

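View pics/c7.png

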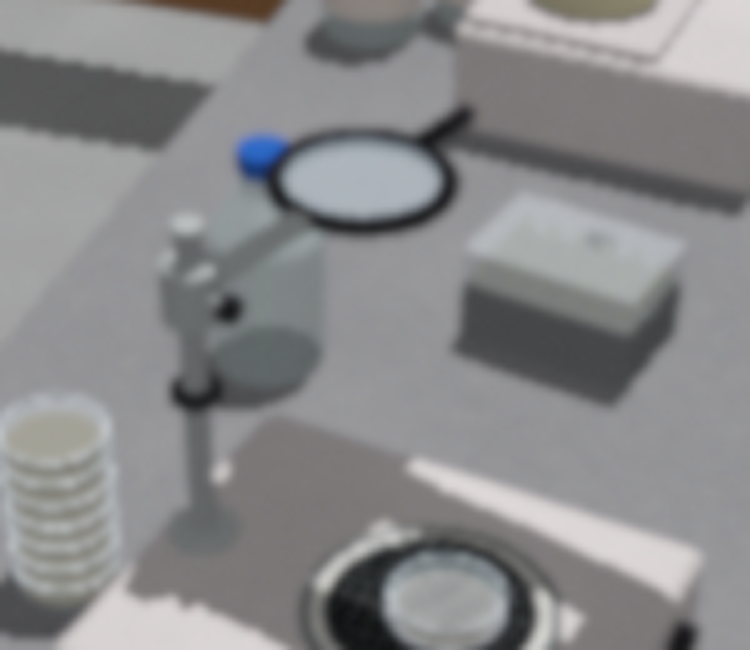

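Magnifier is clear of the stage in both views (lens (190,176) in wrist view, stage (108,225)). I move on via a view above the dish.

Request:
drive_tool(
  moves=[0,-1.67,1.22,0,0,0,0,-1.67,1.22,0,0,0,0,-1.67,1.22,0,0,0,0,-1.67,1.22,0,0,0,0,-1.67,1.22,0,0,0,0,-1.67,1.22,0,0,0,0,-1.67,1.22,0,0,0,0,-1.67,1.22,0,0,0,0,-1.67,1.22,0,0,0,0,-1.67,1.22,0,0,0,0,-1.67,1.22,0,0,0,0,-1.67,1.22,0,0,0,0,0,0,0,0,0,0,0,0,0,0,0],
)

```text
time: 12.48
tool_pos: [500.8, 19.9, 300.9]
tcp_rot: [172.1, 89.9, -7.7]
ft_force: [0.1, -0.5, -0.0]
finger_gap: 39.9
```

Run:
```python
from h import *
st=sensors.sense(); np.savez('pics/w8st.npz',**st); print(st['tool_pos'],st['qd'].round(1))
s=save('wrist','w8'); save('top','t8')
crop('t8',220,110,340,290,3.3,'c8')
```

```text
[500.75038274  19.90992598 300.86840177] [-1.4  1.6 -1.  -0.4 -0.4  0.2]
```

View pics/w8.png

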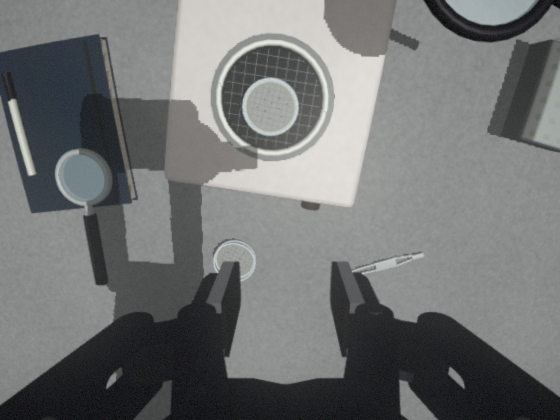

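View pics/c8.png

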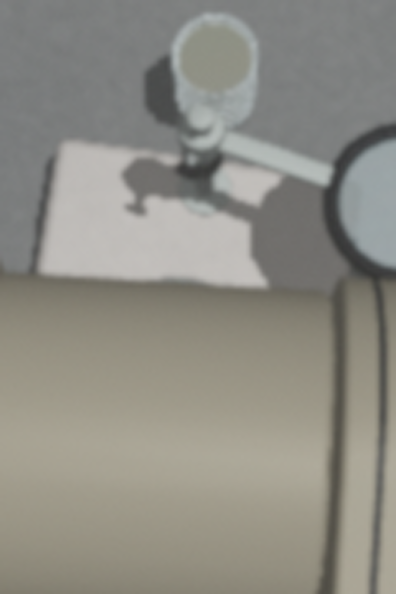

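Run:
```python
from h import *
s=load('w8'); st=load('w8st'); T=wristT(s,st)
g=cv2.cvtColor(s['image'],cv2.COLOR_RGB2GRAY)
# filter disc (white, in black stage)
m=np.zeros_like(g); cv2.circle(m,(271,100),48,1,-1)
b=((g>105)&(m>0)).astype(np.uint8); b=cv2.morphologyEx(b,cv2.MORPH_CLOSE,np.ones((3,3)));b=cv2.morphologyEx(b,cv2.MORPH_OPEN,np.ones((7,7)))
c=max(cv2.findContours(b,0,2)[0],key=cv2.contourArea); e=cv2.fitEllipse(c); print('dish',e)
for z in (66,70,73,80): print(z,plane(s,e[0],z,T)[0].round(1))
Q=plane(s,c.reshape(-1,2),80,T)[:,:2].astype(np.float32); print('circ@80',cv2.minEnclosingCircle(Q)); Q=plane(s,c.reshape(-1,2),70,T)[:,:2].astype(np.float32); print('circ@70',cv2.minEnclosingCircle(Q))
b=((g<70)&(np.hypot(*(np.indices(g.shape)-np.array([97,272])[:,None,None]))<62)).astype(np.uint8)
h=cv2.convexHull(np.argwhere(b)[:,::-1].astype(np.int32)); e=cv2.fitEllipse(h); print('stage',e,plane(s,e[0],66,T)[0].round(1))
for n,p,z in [('loupe',(83,177),34),('lh0',(90,215),34),('lh1',(101,284),34)]: print(n,plane(s,p,z,T)[0].round(1))
crop('w8',30,130,130,300,3.5,'c9'); crop('w8',200,20,350,170,4,'c10')
# ring in side s7
S=load('s7'); crop('s7',220,160,260,230,9,'c11')
for z in (60,138,150,155,160,172,256): print(z,proj(S,[718.5,13.5,z]).round(1)[0], ((proj(S,[718.5,13.5,z])-[220,160])*9).round(0)[0])
```

```text
dish ((270.738037109375, 106.62802124023438), (57.70125961303711, 59.74333190917969), 151.121337890625)
66 [576.1  35.7  66. ]
70 [576.   35.5  70. ]
73 [576.   35.4  73. ]
80 [576.   35.2  80. ]
circ@80 ((574.6615600585938, 33.49707794189453), 32.72674560546875)
circ@70 ((574.6947021484375, 33.849952697753906), 33.57731246948242)
stage ((258.65069580078125, 85.93367767333984), (63.70521545410156, 92.10899353027344), 37.146053314208984) [597.7  48.6  66. ]
loupe [492.3 276.7  34. ]
lh0 [441.8 274.9  34. ]
lh1 [341.3 275.5  34. ]
60 [240.1 216.1] [181. 505.]
138 [238.8 192.9] [169. 296.]
150 [238.6 189.2] [167. 263.]
155 [238.5 187.6] [167. 248.]
160 [238.4 186. ] [166. 234.]
172 [238.2 182.2] [164. 199.]
256 [236.6 153.5] [150. -58.]
```

View pics/c9.png

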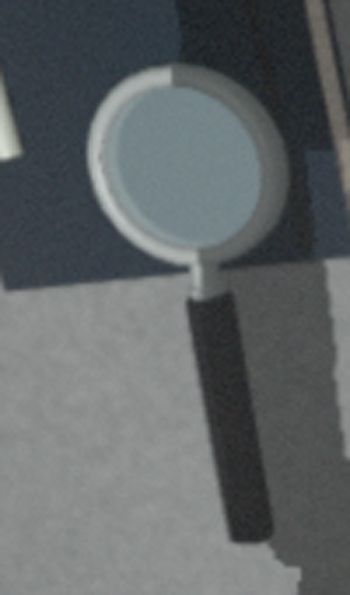

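View pics/c11.png

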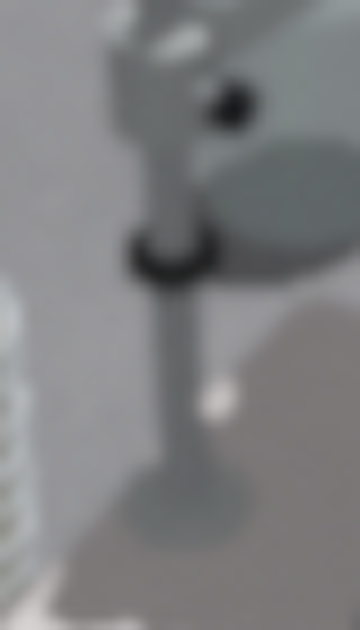

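View pics/c10.png

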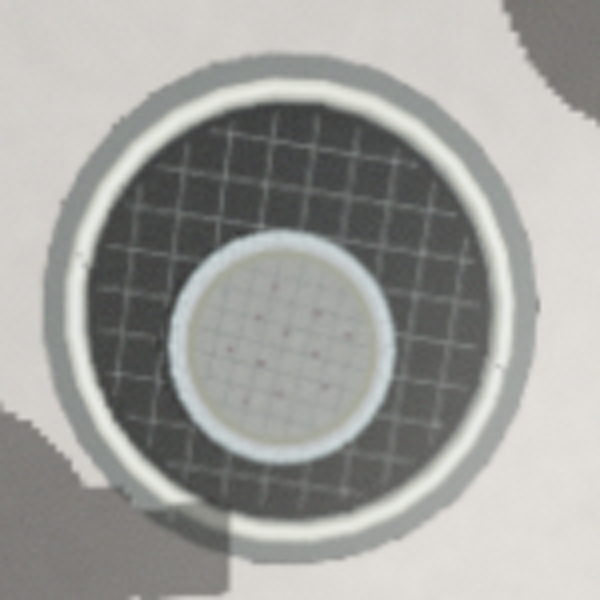

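Run:
```python
from h import *
S=load('s7'); M,e=pose(S)
a=np.array([718.5,13.5]); d=e[:2]-a; d/=np.linalg.norm(d); n=np.array([-d[1],d[0]])
g=S['image'].astype(int).sum(2)
print(g[184:196,233:246])
for c in (148,152,154,156,160):
    P=[np.r_[a+14*d,c-4],np.r_[a+14*d,c+4],np.r_[a+14*n,c-4],np.r_[a+14*n,c+4],np.r_[a-14*n,c-4],np.r_[a-14*n,c+4]]
    print(c,proj(S,P).round(1).tolist())
for n_ in ('side0','s3','s7'):
  S=load(n_)
  for p in [(238,190),(239,190),(239,189),(240,190)]:
    ee,dd=ray(S,p); print(n_,p,(ee+dd[0]*S['z_map'][p[1],p[0]]).round(1), g[p[1],p[0]])
```

```text
[[433 414 374 328 306 304 299 285 250 219 231 258 278]
 [418 369 313 285 291 300 297 282 238 189 186 224 259]
 [393 308 235 241 281 298 294 275 227 163 148 192 232]
 [375 263 174 207 257 276 275 252 203 141 125 173 220]
 [369 251 142 153 198 221 221 196 155 114 116 171 215]
 [377 263 148 111 129 144 145 129 112 112 132 182 221]
 [395 312 215 145 109 104 104 106 126 167 198 221 239]
 [423 378 315 246 177 147 145 165 210 266 298 303 305]
 [445 429 397 337 264 227 222 239 289 346 382 391 390]
 [455 450 432 387 318 280 278 288 328 385 424 437 438]
 [456 453 441 402 342 304 300 305 341 396 436 450 453]
 [456 456 445 408 349 312 303 306 338 395 439 456 459]]
148 [[238.9, 194.4], [238.7, 191.9], [244.2, 190.8], [244.1, 188.3], [233.2, 191.4], [233.0, 188.9]]
152 [[238.8, 193.2], [238.7, 190.6], [244.1, 189.5], [244.0, 187.0], [233.1, 190.1], [232.9, 187.6]]
154 [[238.8, 192.5], [238.6, 190.0], [244.1, 188.9], [244.0, 186.4], [233.1, 189.5], [232.9, 186.9]]
156 [[238.7, 191.9], [238.6, 189.3], [244.1, 188.3], [244.0, 185.7], [233.0, 188.9], [232.9, 186.3]]
160 [[238.7, 190.6], [238.5, 188.0], [244.0, 187.0], [243.9, 184.5], [232.9, 187.6], [232.8, 185.0]]
side0 (238, 190) [713.7  28.1 159. ] 104
side0 (239, 190) [711.5  26.9 158.7] 104
side0 (239, 189) [711.5  26.6 161.6] 145
side0 (240, 190) [709.1  26.2 158.8] 106
s3 (238, 190) [714.5  26.2 157.5] 104
s3 (239, 190) [711.   28.  159.6] 104
s3 (239, 189) [713.   23.3 158.9] 145
s3 (240, 190) [708.9  26.7 159.2] 106
s7 (238, 190) [713.1  29.5 160.1] 104
s7 (239, 190) [711.1  27.9 159.5] 104
s7 (239, 189) [711.8  26.  161.1] 145
s7 (240, 190) [710.3  23.5 156.6] 106
```

Request:
drive_tool(
  moves=[2.5,0,0,0,0,0,2.5,0,0,0,0,0,0,0,0,0,7,0,0,0,0,0,7,0,0,0,0,0,7,0,0,0,0,0,7,0,0,0,0,0,7,0,0,0,0,0,7,0,0,0,0,0,7,0,0,0,0,0,7,0,0,0,0,0,0,0,0,0,0,0,0,0],
)

```text
time: 13.58
tool_pos: [572.0, 25.5, 240.5]
tcp_rot: [179.6, 38.2, -0.5]
ft_force: [-0.4, -0.2, 0.6]
finger_gap: 39.9
```

Run:
```python
from h import *
st=sensors.sense(); np.savez('pics/w9st.npz',**st); print(st['tool_pos'],st['qd'].round(1))
s=save('wrist','w9'); T=wristT(s,st)
for z in (62,138,150,155,160,172,256): print(z,proj(s,[718.5,13.5,z],T).round(1)[0])
```

```text
[572.03260669  25.47234046 240.52136203] [-0.  -0.8 -5.  -0.2  3.6  0.4]
62 [294.  218.9]
138 [295.9 175.2]
150 [296.3 166.9]
155 [296.5 163.2]
160 [296.6 159.5]
172 [297.  150.3]
256 [300.6  66.4]
```

View pics/w9.png

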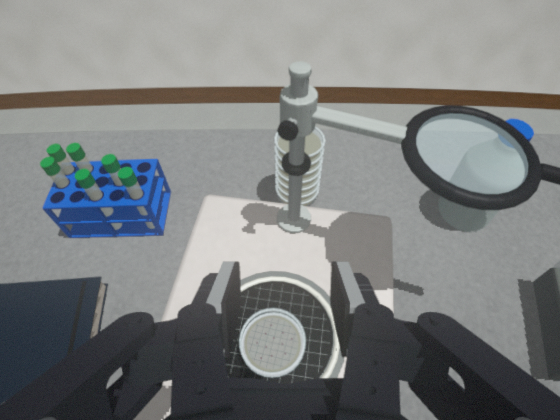

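Run:
```python
from h import *
s=load('w9'); st=load('w9st'); T=wristT(s,st); g=s['image'].astype(int).sum(2)
crop('w9',260,50,340,250,4,'c12'); 
print(g[145:180,290:304:2].T)
e=T[:3,3]; a=np.array([718.5,13.5]); d=e[:2]-a; d/=np.linalg.norm(d); n=np.array([-d[1],d[0]])
for c in (150,154,156,158,160,162,164):
    P=[np.r_[a+14*d,c-4],np.r_[a+14*d,c+4],np.r_[a+14*n,c],np.r_[a-14*n,c]]
    print(c,proj(s,P,T).round(1).tolist())
for p in [(295,168),(295,165),(295,170)]:
    ee,dd=ray(s,p,T); print(p,(ee+dd[0]*s['z_map'][p[1],p[0]]).round(1))
print('post top', proj(s,[np.r_[a+7*d,256],np.r_[a-7*d,256]],T), 'hub top/bot front',proj(s,[np.r_[a+15*d,234],np.r_[a+15*d,200]],T))
```

```text
[[312 304 311 307 301 300 298 290 294 299 303 299 291 306 291 291 289 282
  237 193 177 189 175 181 190 189 176 179 169 199 275 295 305 301 308]
 [297 304 298 304 305 300 305 313 308 302 303 304 304 300 307 308 306 310
  294 250 205 182 193 207 208 198 184 182 185 186 250 300 317 318 312]
 [313 316 306 313 309 314 324 317 321 319 319 317 319 318 307 328 316 316
  320 303 233 182 180 198 206 207 190 166 170 176 225 298 322 325 322]
 [318 316 313 321 314 308 319 316 311 310 318 314 314 320 325 319 313 311
  314 313 255 198 194 211 210 215 193 186 173 194 222 289 312 321 320]
 [316 316 315 312 297 309 314 320 319 316 311 311 312 309 304 309 314 306
  307 299 226 195 191 197 209 207 199 183 193 176 204 283 308 316 310]
 [313 310 304 308 305 314 300 306 315 313 307 305 306 302 311 308 317 312
  303 259 199 174 187 187 204 203 177 193 180 199 252 297 305 310 314]
 [304 307 301 303 313 298 309 298 296 294 310 304 297 304 295 296 296 272
  229 185 178 182 172 191 179 191 193 174 185 236 296 324 330 367 398]]
150 [[295.7, 180.8], [295.9, 175.1], [311.0, 167.5], [281.6, 166.2]]
154 [[295.8, 178.0], [296.1, 172.2], [311.2, 164.6], [281.6, 163.4]]
156 [[295.9, 176.5], [296.1, 170.7], [311.4, 163.1], [281.6, 161.9]]
158 [[295.9, 175.1], [296.2, 169.2], [311.5, 161.6], [281.6, 160.4]]
160 [[296.0, 173.7], [296.3, 167.7], [311.7, 160.2], [281.6, 158.9]]
162 [[296.1, 172.2], [296.3, 166.2], [311.8, 158.6], [281.6, 157.4]]
164 [[296.1, 170.7], [296.4, 164.7], [311.9, 157.1], [281.6, 155.9]]
(295, 168) [708.1  15.2 159.7]
(295, 165) [711.   15.2 160.6]
(295, 170) [704.8  15.3 160.7]
post top [[300.39503321  71.96008872]
 [300.85465097  61.12906893]] hub top/bot front [[299.00605894 104.44975123]
 [297.52996356 138.60911725]]
```

View pics/c12.png

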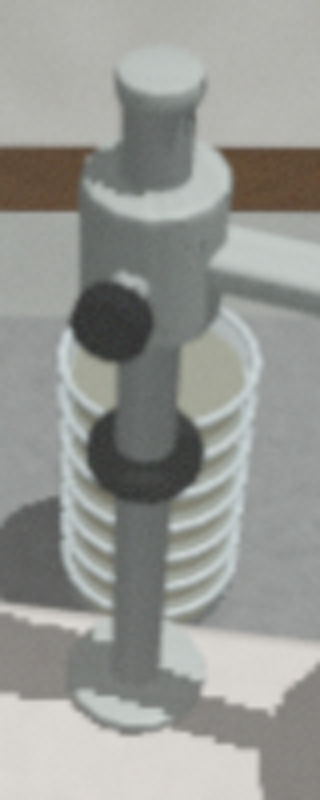

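Wrist view: the ring is at (296,165) and its front lower edge matches a centre height of about 157 mm; the side view agrees. Levelling the tool again.

Request:
drive_tool(
  moves=[0,0,0,0,-6,0,0,0,0,0,-6,0,0,0,0,0,-6,0,0,0,0,0,-6,0,0,0,0,0,-6,0,0,0,0,0,-6,0,0,0,0,0,-6,0,0,0,0,0,-6,0,0,0,0,0,-3.8,0,0,0,0,0,0,0,0,0,0,0,0,0],
)

```text
time: 14.55
tool_pos: [574.8, 25.4, 245.4]
tcp_rot: [151.2, 89.5, -29.1]
ft_force: [-0.2, -0.3, 0.5]
finger_gap: 40.2
```

```bash
cat > st.py <<'E'
from h import *
st=sensors.sense(); M=R.from_euler('xyz',st['tcp_rot'],degrees=True).as_matrix(); print(st['time'],st['tool_pos'].round(1),st['finger_gap'],st['ft_force'].round(1),M.round(4).tolist())
E
python3 st.py
```

```text
14.55 [574.8  25.4 245.4] 40.22618095702155 [-0.2 -0.3  0.5] [[0.0081, -0.0047, -1.0], [-0.0045, -1.0, 0.0046], [-1.0, 0.0045, -0.0082]]
```

Request:
drive_tool(
  moves=[0,-2.5,1.78,0,0,0,0,-2.5,1.78,0,0,0,0,-2.5,1.78,0,0,0,0,-2.5,1.78,0,0,0,0.5,-2.5,1.78,0,0,0,1,-2.5,1.78,0,0,0,1.5,-2.5,1.78,0,0,0,2,-2.5,1.78,0,0,0,2,-2.5,1.78,0,0,0,2,-2.5,1.78,0,0,0,0,0,0,0,0,0,0,0,0,0,0,0],
  hand=5,
)

```text
time: 15.55
tool_pos: [395.8, 276.6, 151.9]
tcp_rot: [153.3, 89.5, -26.8]
ft_force: [-0.1, -1.2, 0.0]
finger_gap: 50.2
```

```bash
python3 st.py
python3 - <<'E'
from h import *
st=sensors.sense(); np.savez('pics/w10st.npz',**st)
s=save('wrist','w10')
E
```

```text
15.55 [395.8 276.6 151.9] 50.17191024695213 [-0.1 -1.2  0. ] [[0.0083, -0.0011, -1.0], [-0.0042, -1.0, 0.0011], [-1.0, 0.0042, -0.0083]]
```

View pics/w10.png

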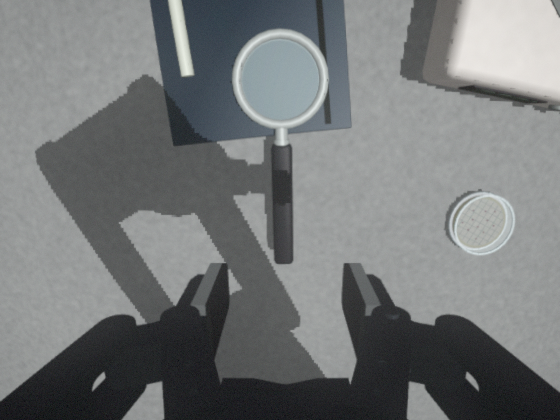

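Run:
```python
from h import *
s=load('w10'); st=load('w10st'); T=wristT(s,st)
g=s['image'].astype(int).sum(2)
P={}
for n,p in [('lens',(281,79)),('h0',(282,146)),('h1',(284,262))]:
    P[n]=plane(s,p,34,T)[0]; print(n,P[n].round(1))
d=P['lens']-P['h1']; print(np.degrees(np.arctan2(d[1],d[0])), P['lens']-95*d/np.linalg.norm(d))
```

```text
lens [491.5 278.9  34. ]
h0 [441.  278.3  34. ]
h1 [341.6 276.9  34. ]
0.7733804389663 [396.55503782 277.64004478  34.        ]
```

Request:
drive_tool(
  moves=[2,-0.1,0,0,0,0,2.5,0,0,0,0,0,2.5,0,0,0,0,0,2.5,0,0,0,0,0,1.8,0,0,0,0,0,1.2,0,0,0,0,0,0.8,0,0,0,0,0,0.5,0,0,0,0,0,0.4,0,0,0,0,0,0.3,0,0,0,0,0,0,0,0,0,0,0,0,0,0,0,0,0],
)

```text
time: 16.6
tool_pos: [399.0, 276.9, 7.3]
tcp_rot: [155.9, 89.5, -24.4]
ft_force: [0.2, -0.2, -1.1]
finger_gap: 49.9
```

```bash
python3 st.py
```

```text
16.6 [399.  276.9   7.3] 49.93634823183098 [ 0.2 -0.2 -1.1] [[0.0086, -0.0041, -1.0], [-0.0039, -1.0, 0.0041], [-1.0, 0.0039, -0.0086]]
```

Request:
drive_tool(
  moves=[0.1,0,0.1,0,0,0,0.1,0,0.1,0,0,0,0,0,0,0,0,0],
)

```text
time: 16.85
tool_pos: [396.3, 276.7, 4.7]
tcp_rot: [151.0, 89.5, -29.2]
ft_force: [0.4, 0.6, -0.0]
finger_gap: 50.2
```

Request:
drive_tool(
  moves=[0,0,0,0,0,0,0,0,0,0,0,0,0,0,0,0,0,0,0,0,0,0,0,0,0,0,0,0,0,0,0,0,0,0,0,0],
  hand=1.2,
  grip_force=60,
)

```text
time: 17.35
tool_pos: [396.7, 276.7, 4.8]
tcp_rot: [151.7, 89.5, -28.5]
ft_force: [-0.6, 0.5, 0.7]
finger_gap: 15.0
```

```bash
python3 st.py;python3 - <<'E'
from h import *
s=save('wrist','w11')
E
```

```text
17.35 [396.7 276.7   4.8] 15.037258122520637 [-0.6  0.5  0.7] [[0.0079, -0.0044, -1.0], [-0.0043, -1.0, 0.0043], [-1.0, 0.0043, -0.0079]]
```

View pics/w11.png

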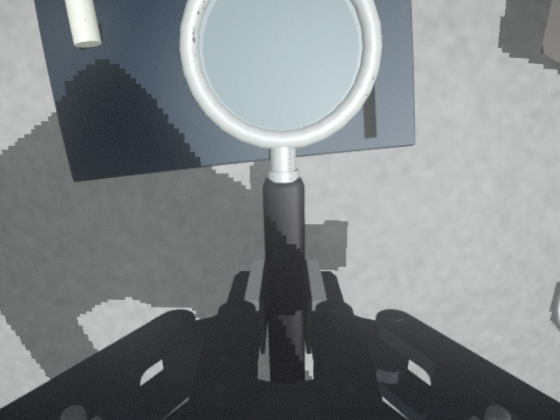

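Request:
drive_tool(
  moves=[-0.3,0,0,0,0,0,-0.6,0,0,0,0,0,-1,0,0,0,0,0,-1.2,0,0,0,0,0,-1.5,0,0,0,0,0,-1.5,0,0,0,0,0,-1.5,0,0,0,0,0,-1.5,0,0,0,0,0,-1.5,0,0,0,0,0,-1,0,0,0,0,0,-0.6,0,0,0,0,0,0,0,0,0,0,0,0,0,0,0,0,0],
)

```text
time: 18.48
tool_pos: [395.7, 277.2, 126.8]
tcp_rot: [153.5, 89.5, -26.8]
ft_force: [0.6, 0.1, -2.2]
finger_gap: 15.1
```

```bash
python3 st.py;python3 - <<'E'
from h import *
st=sensors.sense(); np.savez('pics/w12st.npz',**st)
s=save('wrist','w12'); save('side','s12')
crop('s12',240,260,400,400,4.5,'c13')
E
```

```text
18.4833 [395.7 277.2 126.8] 15.10743673507186 [ 0.6  0.1 -2.2] [[0.0082, -0.0043, -1.0], [-0.0041, -1.0, 0.0042], [-1.0, 0.0041, -0.0082]]
```

View pics/w12.png

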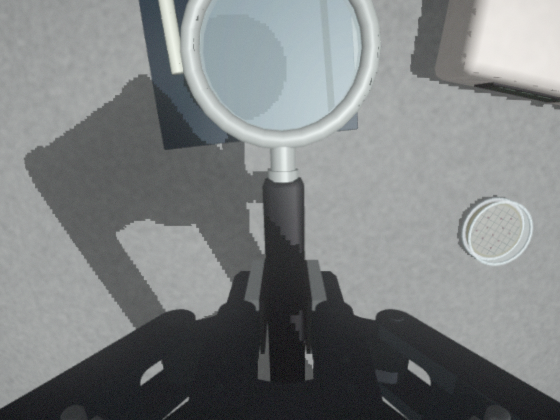

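View pics/s12.png

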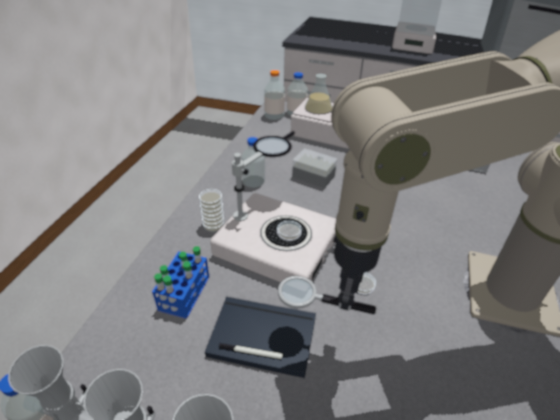

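Request:
drive_tool(
  moves=[0,0.5,-0.18,0,0,0,0,1,-0.35,0,0,0,0,1.5,-0.53,0,0,0,-0.05,1.9,-0.67,0,0,0,-0.05,1.9,-0.67,0,0,0,-0.05,1.9,-0.67,0,0,0,-0.05,1.9,-0.67,0,0,0,-0.05,1.9,-0.67,0,0,0,-0.05,1.9,-0.67,0,0,0,-0.05,1.9,-0.67,0,0,0,-0.05,1.9,-0.67,0,0,0,-0.05,1.9,-0.67,0,0,0,-0.05,1.9,-0.67,0,0,0,0,1.3,-0.46,0,0,0,0,0.7,-0.25,0,0,0,0,0.4,-0.14,0,0,0,0,0,0,0,0,0,0,0,0,0,0,0,0,0,0,0,0,0],
)

```text
time: 20.17
tool_pos: [480.3, 33.5, 133.3]
tcp_rot: [151.4, 89.5, -28.9]
ft_force: [0.6, -0.2, -1.7]
finger_gap: 15.3
```

```bash
python3 st.py;python3 - <<'E'
from h import *
st=sensors.sense(); np.savez('pics/w13st.npz',**st)
s=save('wrist','w13'); save('side','s13'); save('top','t13')
crop('s13',200,120,360,260,5,'c14')
E
```

```text
20.1667 [480.3  33.5 133.3] 15.273746510413508 [ 0.6 -0.2 -1.7] [[0.0074, -0.0037, -1.0], [-0.0041, -1.0, 0.0036], [-1.0, 0.004, -0.0074]]
```

View pics/w13.png

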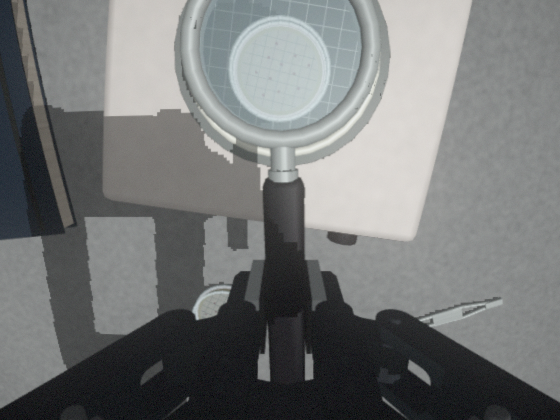

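View pics/c14.png

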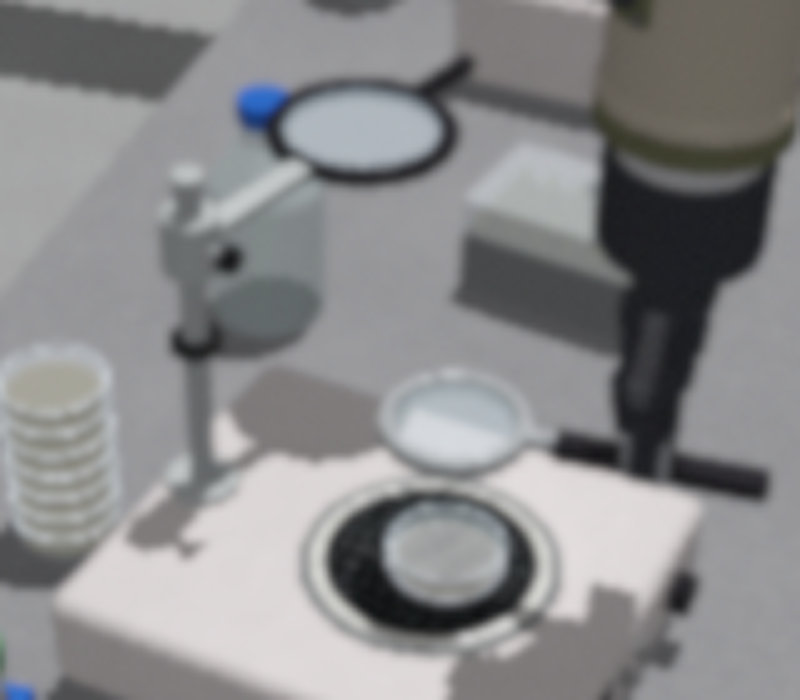

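View pics/t13.png

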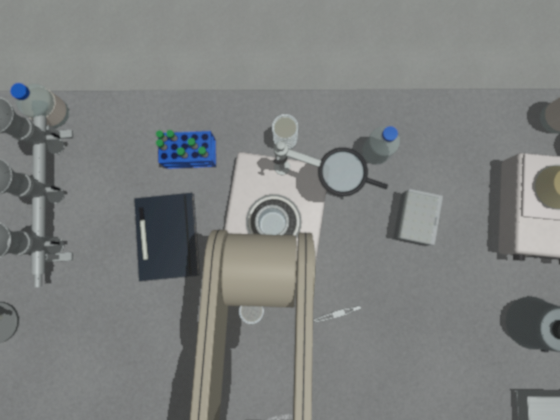

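Run:
```python
from h import *
s=load('w13'); T=wristT(s,load('w13st'))
crop('w13',160,0,400,180,3,'c15')
print('rim edge bottom',plane(s,(285,147),163,T)[0], 'handle front',plane(s,(285,178),157,T)[0])
print('dish (through glass)',plane(s,(279,68),73,T)[0])
S=load('s13'); 
c=lambda x,y: (x/5+200-.4,y/5+120-.4)
print('lens side @157',plane(S,c(457,423),157)[0],plane(S,c(457,423),163)[0]); print('dish side @73',plane(S,c(446,553),73)[0])
# rim z from depth
for S,T,n,pts in [(S,None,'side',[c(383,420),c(457,371),c(530,425),c(455,474)]),(s,T,'wrist',[(186,50),(285,136),(372,50),(205,105),(360,110)])]:
  for p in pts:
    p=(int(round(p[0])),int(round(p[1]))); e,d=ray(S,p,T); print(n,p,(e+d[0]*S['z_map'][p[1],p[0]]).round(1))
```

```text
rim edge bottom [538.91781931  33.08816729 163.        ] handle front [525.94665011  33.11372361 157.        ]
dish (through glass) [577.40991343  36.25831518  73.        ]
lens side @157 [573.13785066  36.49946926 157.        ] [571.24325748  43.68735785 163.        ]
dish side @73 [575.19265123  38.23403897  73.        ]
side (276, 204) [606.1  52.  160.7]
side (291, 194) [582.3   6.6 163.9]
side (306, 205) [537.   32.9 161.3]
side (291, 214) [562.9  71.2 156.8]
wrist (186, 50) [574.   68.6 162.1]
wrist (285, 136) [543.   33.1 162.9]
wrist (372, 50) [573.7   1.7 162.2]
wrist (205, 105) [554.6  62.8 161.8]
wrist (360, 110) [552.9 -15.1  65.3]
```

View pics/c15.png

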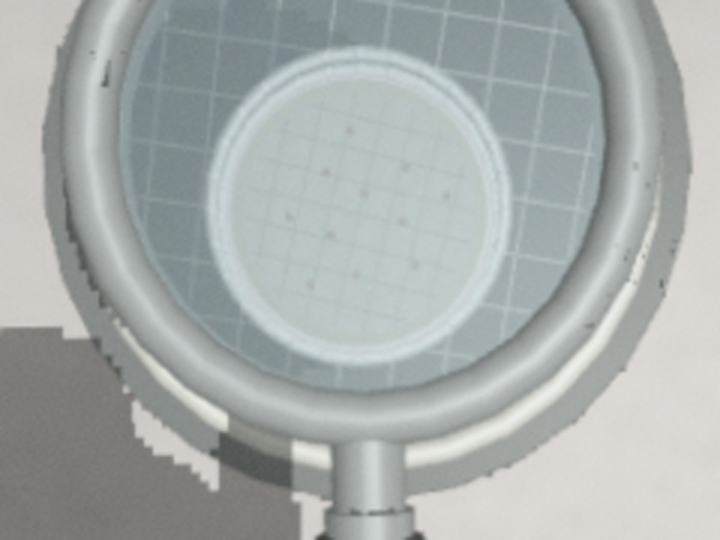

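Request:
drive_tool(
  moves=[0,0,0,0,0,0,0,0,0,0,0,0,0,0,0,0,0,0,0,0,0,0,0,0],
)

```text
time: 20.65
tool_pos: [480.6, 33.0, 133.4]
tcp_rot: [151.1, 89.5, -29.1]
ft_force: [0.1, -0.7, -1.5]
finger_gap: 15.0
```

```bash
python3 st.py; python3 -c "
from bench import r
print(r.hand_in())"
```

```text
20.65 [480.6  33.  133.4] 15.00933338810687 [ 0.1 -0.7 -1.5] [[0.0078, -0.004, -1.0], [-0.0043, -1.0, 0.004], [-1.0, 0.0043, -0.0078]]
the job is handed in; nothing more can be done
None
```

The magnifier is swung about 79° to the counter's -y side, and I handed in at 20.65 s with the hand lens held level over the dish. No verdict was given.

**Magnifier:** My first push with closed fingers slipped past the handle and moved it only about 10°. I then pinched the handle; the first pinch sat too shallow, so I went about 9 mm deeper and carried the arm round. The last top view shows the magnifier well clear of the stage.

**Hand lens, last checks:**

| | Measured | Target |
|---|---|---|
| Lens centre, x and y | about (575.5, 35) mm | dish at about (576, 35.5) mm |
| Lens mid-height | about 156.5 mm | ring at about 157 mm |

- **Level:** the rim heights in the wrist view agreed within about 1 mm, so there is no visible tilt.
- **Grip:** the fingers stayed at a 15 mm opening on the 17 mm handle, set to 60 N, from the grasp to the end.
- **Contacts:** the final pictures show nothing touching the lens, and the dish and the visible bystanders looked unmoved.

**Disagreements:** Different edges and views put the ring between about 155.5 and 161 mm. The side view put the lens about 3 mm off the wrist view in x. Both are inside the tolerances.

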